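Fit the battery in the rotating cake stand

TASK

The rotating cake display stand lies upside down on the counter. Slide its battery cover all the way open, load the battery the way such a bay is loaded (flat end first, against the coil spring, then the button end down behind the flat contact until the battery lies level in its trough), and slide the cover fully shut against its frame. Do not disturb the dessert cup, the price card or the doughnut tray.

Things in the scene. Friction and masses are not known exactly. Their poses are not given: they have to be found in the camera images.
- stand: White motorised cake stand upside down on the counter, fixed. Round black plate at the bottom (310 mm), on it the round base (280 mm), whose underside faces up 58 mm above the counter, with four rubber feet 6 mm high near the rim. Origin: plate centre at counter height, z up; x along the battery trough, towards its flat contact; the bay lies on the -y side, the open cover on the +y side.
- bay (a point): middle of the battery bay's opening, level with the underside (58 mm above the counter); axes as the stand's. Opening 120 mm (x -60..60) by 100 mm (y -50..50). 16 mm down is a flat step all round a sunken trough: trough x -60..16, y -19..19, floor 36 mm below this point. Spring at its x -60 end, flat contact at its x 16 end, finger room beyond that end (x 16..60, step height).
- trough (a point): middle of the trough's floor (76 x 38 mm, 20 mm deep below the step, 22 mm above the counter); axes as the stand's. A cell goes in only tilted, flat end first and low; leaning at about 25 degrees on the slack spring its button end lies on the step, and must be pushed about 11 mm to -x, towards the spring, and down to fall in. Loaded, its axis is 16.6 mm above this floor, button to +x.
- cell: Black D cell, 33.2 mm diameter, 61.5 mm long overall, 140 g; it lies loose on the counter and can roll. Origin: mid length, on its axis. +x points along the axis to the button end; the other end (-x) is flat. The can ends 1.5 mm short of the button's face.
- cell_button (a point): centre of the face of the cell's button (9.6 mm across, 1.5 mm high), on its axis, 30.75 mm from the cell's origin
- flat_contact (a point): face of the steel contact plate (14 mm wide, up to the step's height) which the button must touch, at the height of a loaded cell's axis; axes as the stand's
- spring_tip (a point): free end of the steel coil spring (tip 16 mm across), on the loaded cell's axis; 20 mm out from the bay's wall when slack; axes as the stand's
- spring (a joint): how far the spring is squeezed, m: 0 slack, 0.017 solid; 0.5 N per mm. About 0.007 with the cell loaded
- cover (a joint): how far the cover is open along the stand's +y, m: 0 shut against the frame, 0.104 fully open (bay wholly clear); it slides stiffly (1 to 2 N) and stays where it is left. It passes 3 mm above a loaded cell; a cell that is not home blocks it. Rails 10 mm high run along y at both its sides (60 to 69 mm from the middle)
- cover_rib (a point): middle of the top of the cover's finger rib. The cover is a flat white plate 125 x 106 mm, its top face 62.5 mm above the counter; the rib in its middle is a straight bar 70 mm long along the stand's x, 6 mm thick (y), and stands 12 mm above the plate; push it along y from either side
- dessert: clear plastic cup of dessert, 68 mm across, 72 mm high, origin under its centre
- price_card: black price card (70 x 75 mm) leaning on a steel foot 50 x 75 mm, origin under the foot's centre
- donut_tray: small steel tray 110 x 110 x 14 mm with one doughnut, 44 mm high in all, origin under its centre
Not all that is in view belongs to the job. Of the things that look like the cell, the smallest one is meant.

How it is judged:
By the outcome, as a careful person would: the job done as asked, in the order asked, and still so for the second after the job is handed in, with the robot touching nothing.
It also fails if it takes over 64 s, if anything falls off the work surface, if the arm or the gripper's body presses on something with over 40 N, if the wrist force passes 120 N, or if a joint passes its speed limit or range.

ROBOT

A 6-joint arm with a two-finger parallel gripper is mounted at the origin on the work surface. World frame = base frame: x ahead of the robot, y to its left, z up, the work surface at z = 0. Lengths are in m, angles in degrees, forces in N, time in s.
With the tool pointing down it reaches from about 0.35 to 0.875 m from the base axis. Payload 4.2 kg.
Tool frame: the origin (TCP) lies between the finger pads; the fingertips stand 17 mm ahead of it and the grasp point (between the pads) lies 2 mm behind it; z points along the fingers, y is the line along which they close (so a half turn about z gives the same grasp; the last joint's range is limited). The gripper opens to 87 mm and grips with 3 to 60 N. Pads are 19 mm wide; open, the fingers measure 117 mm over their backs; the gripper's body (75 mm by 190 mm) begins 51 mm behind the grasp point.
Start: joints at [83.744, 22.042, 0.453, 0, -68.411, -14.817], TCP at [0.225, 0.583, 0.24] pointing down, gripper open.
Joint ranges: [-179.83, 179.83], [-69.29, 118.12], [-61.27, 80.66], [-181.25, 117.63], [-171.15, -9.14], [-177.46, 177.46]. Speed limits (degrees/s): [159.86, 159.86, 180, 180, 180, 180].

INTERFACE

Orientations are given as a 3x3 rotation matrix whose columns are the frame's x, y, z axes.
In Python, from station import r gives the robot as it stands.
- The arm moves only by the tool servo_tool, never from a script. Its argument "targets" is a list of rows, each a list of 5 numbers: the shift along the world's x, y, z in units of 30 mm (1.0 is 30 mm), then the turn about the world's z in rad, then the finger opening in mm, from 0 to 87. In form: [[x, y, z, turn, gripper], ...]. A call has exactly 5 rows; each row is the pose to reach, as a shift and turn from the pose commanded when the call began; what a row does not reach only later rows make up. A row lasts 1/12 s, in which the tool goes at most 41.7 mm and 7.16 degrees, less where a joint would pass 70% of its speed; a pose out of reach is approached as far as the arm can. A call with a gripper value outside its range is refused whole. The fingers move at their own pace and stop on an object; the grip force is fixed at half the most. Time passes only in rows, so rows that repeat a pose let the fingers close, or fill a call up. It gives the time, the measured TCP pose, the force, the opening and the grip force at its end, in the units of the state.
- r.sense(): the state, without advancing time (a new reading comes with each control period).
- r.capture(name): name is "side" or "top"; returns a dict with "pixels" (420x560x3 uint8, red, green, blue), "fx", "fy", "cx", "cy" (pixels), "world_from_camera" (4x4, takes a point from camera to world coordinates). Camera axes: x right, y down, z forward; pixel columns grow to the right and rows downward; lengths in m; the calibration is good to about 2 mm. A picture is of the moment at which its call begins. There is no depth.
- r.finish_job(): hands the job in; it is judged then, once.
The state is a dict: "time_s": time; "joints": joint angles; "joint_velocities": joint speeds; "effort": joint torques, N m; "tcp_pos": TCP position; "ee_rot": TCP orientation; "wrist_force": force on the tool from outside, world axes, zero at the start; "moment": the same for the moment, N m; "gripper_width": opening from 0.0 (shut) to 1.0 (fully open); "gripper_force": force on a finger pad.
Only numpy, scipy, OpenCV 4.12 (cv2) and the standard library are available. Lean on these libraries where they do the work, as an engineer would, in place of code of your own. Each camera call takes 0.05 s, during which the arm holds its last target. There are 200 camera calls.

## Working session

There is one attempt and no reset: what is moved stays moved. The work goes in short steps, Python scripts to look and compute and a tool call to move; the robot and the scene stay as the last step left them, time stands still between calls to the robot, and variables do not carry over. Pictures are saved under pics/ and viewed, at most 10 in all, crops included, and the job is handed in when it is done.

Besides the shell and the picture viewer there is one more tool, called as name(argument=value, ...), one argument or row to a line, values as JSON. servo_tool: Moves the arm, as the interface text tells. Its arguments: {"type":"object","properties":{"targets":{"type":"array","items":{"type":"array","items":{"type":"number"}}}},"required":["targets"]}

```bash
mkdir -p pics
python3 - <<'E'
from station import r
import cv2,numpy as np
np.set_printoptions(precision=4,suppress=True)
for n in("side","top"):
    c=r.capture(n); cv2.imwrite(f"pics/{n}0.png",c["pixels"][:,:,::-1]); print(n,c["fx"],c["fy"],c["cx"],c["cy"]);print(c["world_from_camera"])
    np.savez(f"{n}.npz",**c)
s=r.sense();print(s["ee_rot"],s["tcp_pos"],s["time_s"])
E
```

```text
side 471.2802611054677 471.2802611054677 274.68646443289924 206.85616622115882
[[-0.8979 -0.3285  0.2931  0.2112]
 [-0.4402  0.6682 -0.5997  0.7057]
 [ 0.0012 -0.6675 -0.7446  0.9079]
 [ 0.      0.      0.      1.    ]]
top 383.2465096328244 383.2465096328244 285.9752459267746 209.3717890208154
[[ 0.0194 -0.9831  0.1822  0.3487]
 [-0.9995 -0.0146  0.0272  0.036 ]
 [-0.0241 -0.1827 -0.9829  0.9703]
 [ 0.      0.      0.      1.    ]]
[[ 0.9331 -0.3597 -0.0006]
 [-0.3597 -0.9331 -0.0019]
 [ 0.0001  0.002  -1.    ]] [0.2245 0.5827 0.2386] 0.1
```

View pics/side0.png

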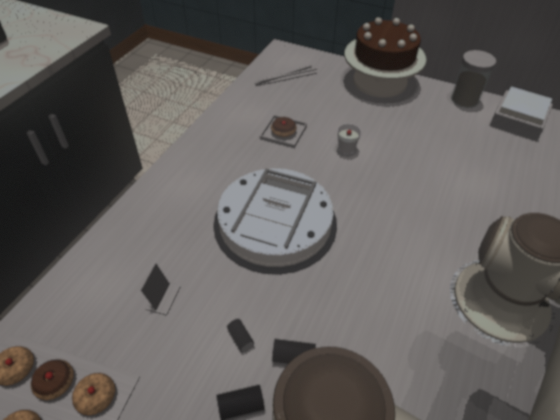

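View pics/top0.png

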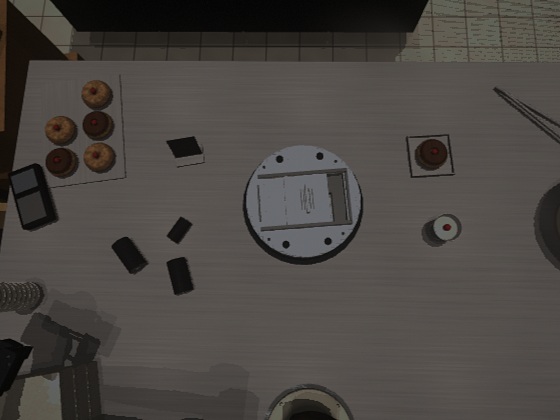

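Both views show the stand (top 303,203; side 276,215). Three dark cylinders could be the cell: top (179,230), (129,254) and (179,276); side (240,335), (240,402) and (294,352). The smallest is at top (179,230), side (240,335). I'll check it in a close crop.

```bash
cat > h.py <<'E'
import numpy as np,cv2
np.set_printoptions(precision=4,suppress=True)
def load(n): return dict(np.load(f"{n}.npz"))
def ray(c,u,v):
    T=c["world_from_camera"]; d=T[:3,:3]@np.array([(u-c["cx"])/c["fx"],(v-c["cy"])/c["fy"],1]); return T[:3,3],d/np.linalg.norm(d)
def onz(c,u,v,z):
    o,d=ray(c,u,v); return o+d*(z-o[2])/d[2]
def tri(c1,p1,c2,p2):
    o1,d1=ray(c1,*p1);o2,d2=ray(c2,*p2)
    s,_,_,_=np.linalg.lstsq(np.c_[d1,-d2],o2-o1,rcond=None)
    a=o1+s[0]*d1;b=o2+s[1]*d2; return (a+b)/2,np.linalg.norm(a-b)
def proj(c,P):
    q=np.linalg.inv(c["world_from_camera"])@np.append(P,1); return np.array([c["fx"]*q[0]/q[2]+c["cx"],c["fy"]*q[1]/q[2]+c["cy"]])
def crop(c,x0,y0,w,h,k,g=1.0):
    im=c["pixels"][y0:y0+h,x0:x0+w,::-1]; im=cv2.resize(im,None,fx=k,fy=k,interpolation=cv2.INTER_CUBIC)
    return (255*(im/255.)**g).astype(np.uint8)
E
python3 - <<'E'
from h import *
t=load("top");s=load("side")
a=crop(t,100,205,100,100,4,.5);b=crop(s,205,310,100,100,4,.5)
cv2.imwrite("pics/c1.png",np.hstack([a,b]))
a=crop(t,238,138,132,132,3,.8);b=crop(s,210,160,132,132,3,.8)
cv2.imwrite("pics/c2.png",np.hstack([a,b]))
E
```

```text
(no output)
```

View pics/c1.png

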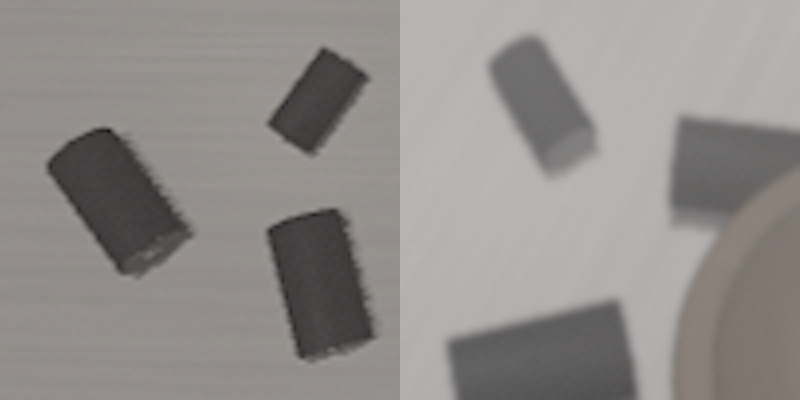

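View pics/c2.png

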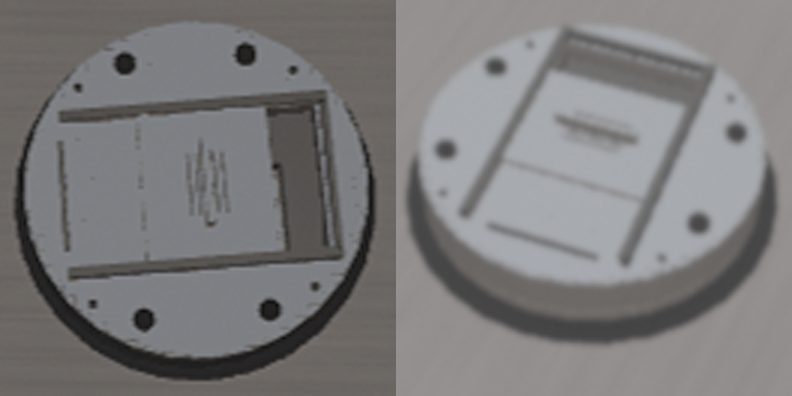

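Choice: the cell at crop-left (320,100), i.e. top (179,230); the other two are clearly bigger. The second crop shows the cover partly open, the rib at top ≈(307,199), and the bay's dark opening on its right (world −y). Next I'll measure.

Run:
```python
from h import *
t=load("top");s=load("side")
def blob(c,u,v,R=6):
    g=c["pixels"].mean(2); u0,v0=int(round(u)),int(round(v)); p=g[v0-R:v0+R+1,u0-R:u0+R+1]
    w=np.clip(np.median(p)-25-p,0,None); 
    yy,xx=np.mgrid[v0-R:v0+R+1,u0-R:u0+R+1]; m=(yy-v)**2+(xx-u)**2<=R*R; w=w*m
    return (w*xx).sum()/w.sum(),(w*yy).sum()/w.sum()
T=[(124,63),(246,54),(144,319),(270,310)];S=[(446,149),(496,66),(698,223),(736,132)]
tt=lambda p:(238+p[0]/3-.33,138+p[1]/3-.33); ss=lambda p:(210+(p[0]-396)/3-.33,160+p[1]/3-.33)
F=[]
for a,b in zip(T,S):
    a=blob(t,*tt(a),5);b=blob(s,*ss(b),5);P,e=tri(t,a,s,b);F.append(P);print(np.array(a),np.array(b),P,e,onz(t,*a,.064),onz(s,*b,.064))
F=np.array(F);print("feet c",F.mean(0))
print("rails/frame corners on z=.068 (top, side)")
for a,b in [((60,117),(463,215)),((325,93),(567,30)),((70,275),(625,262)),((342,255),(713,68))]:
    print(onz(t,*tt(a),.068),onz(s,*ss(b),.068),tri(t,tt(a),s,ss(b)))
print("rib",onz(t,*tt((208,180)),.0745),onz(s,*ss((597,130)),.0745),tri(t,tt((208,180)),s,ss((597,130))))
print("cover -y edge",onz(t,*tt((268,110)),.0625),onz(t,*tt((285,250)),.0625))
print("line",onz(t,*tt((140,115)),.0625),onz(t,*tt((147,260)),.0625))
# cell
for n,c,(x0,y0,w,h) in (("top",t,(160,210,40,40)),("side",s,(222,312,35,45))):
    g=c["pixels"][y0:y0+h,x0:x0+w].mean(2).astype(np.uint8)
    th,m=cv2.threshold(g,0,255,cv2.THRESH_OTSU+cv2.THRESH_BINARY_INV)
    cs,_=cv2.findContours(m,cv2.RETR_EXTERNAL,cv2.CHAIN_APPROX_NONE);k=max(cs,key=cv2.contourArea)
    R=cv2.minAreaRect(k);box=cv2.boxPoints(R)+[x0,y0];ctr=np.array(R[0])+[x0,y0]
    print(n,th,R,box.tolist())
    print([onz(c,*p,.0166) for p in box],onz(c,*ctr,.02)); globals()[n+"c"]=ctr
print(tri(t,topc,s,sidec))
gt=cv2.resize(t["pixels"][210:250,160:200,::-1],None,fx=10,fy=10,interpolation=cv2.INTER_NEAREST)
gs=cv2.resize(s["pixels"][315:355,222:262,::-1],None,fx=10,fy=10,interpolation=cv2.INTER_NEAREST)
o=np.hstack([gt,gs]).astype(float); cv2.imwrite("pics/c3.png",np.clip((o/255)**.6*300-30,0,255).astype(np.uint8))
```

```text
[279.1565 158.7492] [226.1671 209.4623] [0.6459 0.0808 0.0587] 0.0012028044936419602 [0.6436 0.0804 0.064 ] [0.6439 0.0847 0.064 ]
[319.3672 155.6744] [242.84   181.8059] [ 0.6547 -0.0188  0.0594] 0.0011032943731362531 [ 0.6526 -0.0186  0.064 ] [ 0.6529 -0.0149  0.064 ]
[285.5482 244.0422] [310.4456 234.0529] [0.4342 0.0607 0.0586] 0.0007735817575606584 [0.4333 0.0605 0.064 ] [0.4332 0.0649 0.064 ]
[327.5662 240.8556] [323.0118 203.8612] [ 0.4436 -0.039   0.0588] 0.0010523421181330922 [ 0.4426 -0.0387  0.064 ] [ 0.4427 -0.0344  0.064 ]
feet c [0.5446 0.0209 0.0589]
rails/frame corners on z=.068 (top, side)
[0.5961 0.1316 0.068 ] [0.5963 0.1397 0.068 ] (array([0.5999, 0.1329, 0.0579]), np.float64(0.001950291489779899))
[ 0.619  -0.0832  0.068 ] [ 0.6169 -0.0772  0.068 ] (array([ 0.6209, -0.0842,  0.0605]), np.float64(0.0006274844149721742))
[0.4669 0.1194 0.068 ] [0.4664 0.1257 0.068 ] (array([0.4684, 0.1202, 0.0601]), np.float64(0.000858012411506705))
[ 0.4863 -0.0954  0.068 ] [ 0.4866 -0.0901  0.068 ] (array([ 0.488 , -0.0961,  0.0617]), np.float64(0.001373801840823224))
rib [0.544 
[... 458 characters left out ...]
[177.52702713012695, 244.66216278076172]]
[array([0.4523, 0.364 , 0.0166]), array([0.5062, 0.3299, 0.0166]), array([0.4851, 0.2983, 0.0166]), array([0.4316, 0.3325, 0.0166])] [0.4682 0.3302 0.02  ]
side 89.0 ((18.057937622070312, 23.656654357910156), (34.459407806396484, 16.9676570892334), 58.392494201660156) [[223.80257034301758, 325.4291877746582], [238.25321578979492, 316.5364799499512], [256.31330490112305, 345.8841209411621], [241.8626594543457, 354.77682876586914]]
[array([0.5114, 0.3306, 0.0166]), array([0.4945, 0.2995, 0.0166]), array([0.43  , 0.3408, 0.0166]), array([0.4471, 0.37  , 0.0166])] [0.4691 0.3372 0.02  ]
(array([0.4705, 0.3333, 0.011 ]), np.float64(0.0023465672304022176))
```

View pics/c3.png

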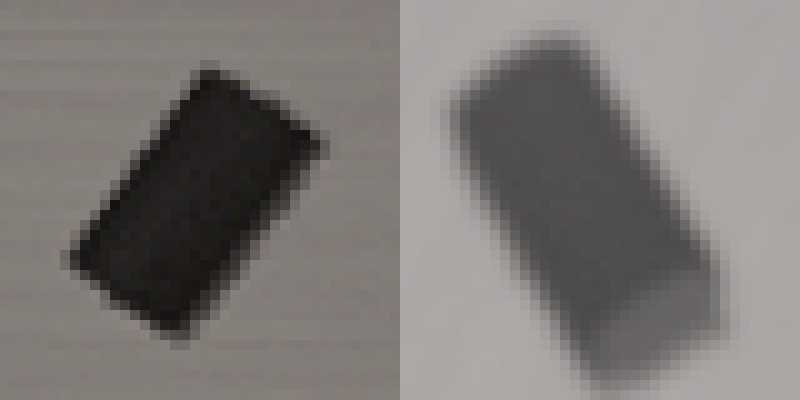

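Stand yaw is about 5.4° and its centre about (0.543, 0.023). The rib is about (0.544, 0.012), and the bay's centre works out to about (0.548, −0.029). The button doesn't show on the near end, so I'll check that with the cell lifted. Now I move over the rib.

servo_tool(
  targets=[
    [0.53,-0.95,0,0.023,40],
    [1.06,-1.9,0,0.046,40],
    [1.6,-2.86,0,0.07,40],
    [2.13,-3.81,0,0.093,40],
    [2.66,-4.76,0,0.116,40],
  ],
)

```text
time_s: 0.52
tcp_pos: [0.3048, 0.4387, 0.2391]
ee_rot: [[0.969, -0.248, -0.0], [-0.248, -0.969, -0.001], [-0.0, 0.001, -1.0]]
wrist_force: [1.1, -0.5, 0.2]
gripper_width: 0.706
gripper_force: 0.0
```

servo_tool(
  targets=[
    [0.53,-0.95,0,0.023,40],
    [1.06,-1.9,0,0.046,40],
    [1.6,-2.86,0,0.07,40],
    [2.13,-3.81,0,0.093,40],
    [2.66,-4.76,0,0.116,40],
  ],
)

```text
time_s: 0.93
tcp_pos: [0.3845, 0.2959, 0.2393]
ee_rot: [[0.991, -0.134, -0.0], [-0.134, -0.991, -0.0], [-0.0, 0.0, -1.0]]
wrist_force: [0.8, -0.6, -0.1]
gripper_width: 0.465
gripper_force: 0.0
```

servo_tool(
  targets=[
    [0.53,-0.95,0,0.023,40],
    [1.06,-1.9,0,0.046,40],
    [1.6,-2.86,0,0.07,40],
    [2.13,-3.81,0,0.093,40],
    [2.66,-4.76,0,0.116,40],
  ],
)

```text
time_s: 1.35
tcp_pos: [0.4643, 0.1532, 0.2393]
ee_rot: [[1.0, -0.019, -0.0], [-0.019, -1.0, -0.0], [-0.0, 0.0, -1.0]]
wrist_force: [1.1, 1.4, -0.2]
gripper_width: 0.458
gripper_force: 0.0
```

servo_tool(
  targets=[
    [0.53,-0.95,-0.5,0.023,40],
    [1.06,-1.9,-1,0.046,40],
    [1.6,-2.86,-1.6,0.07,40],
    [2.13,-3.81,-2.2,0.093,40],
    [2.66,-4.76,-2.7,0.116,40],
  ],
)

```text
time_s: 1.77
tcp_pos: [0.5437, 0.0103, 0.157]
ee_rot: [[0.995, 0.097, -0.002], [0.097, -0.995, -0.0], [-0.002, -0.0, -1.0]]
wrist_force: [0.5, -0.1, 0.1]
gripper_width: 0.459
gripper_force: 0.0
```

Run:
```python
from station import r
from h import *
s=r.sense();print(s["time_s"],s["tcp_pos"],s["ee_rot"],s["wrist_force"],s["gripper_width"])
for n in("side","top"):
    c=r.capture(n);np.savez(f"{n}1.npz",**c)
t=load("top1");d=load("side1")
for c in(t,d):
  for q in(-1,1): print(proj(c,s["tcp_pos"]+s["ee_rot"]@[0,q*.02,.017]))
a=crop(t,253,148,100,100,4,.7);b=crop(d,210,140,100,100,4,.8)
cv2.imwrite("pics/p1.png",np.hstack([a,b]))
```

```text
1.7667 [0.5437 0.0103 0.157 ] [[ 0.9953  0.097  -0.0017]
 [ 0.097  -0.9953 -0.0001]
 [-0.0017 -0.     -1.    ]] [ 0.5499 -0.1372  0.1341] 0.45894299560444746
[299.2662 192.2635]
[317.2316 190.8012]
[274.5201 186.075 ]
[280.5474 174.5918]
```

View pics/p1.png

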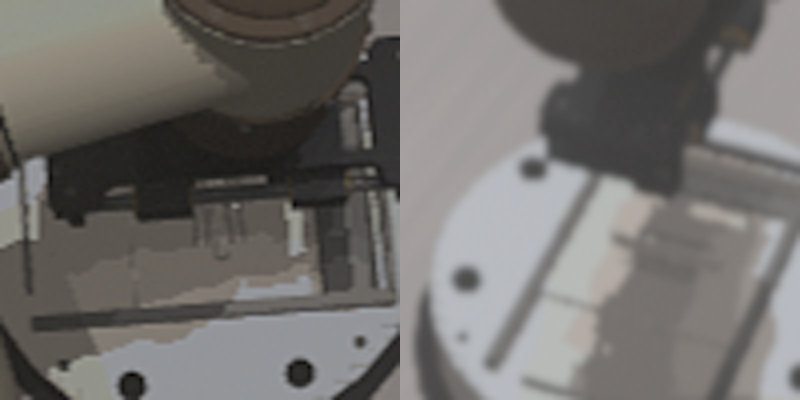

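The top view shows the two fingers at crop ≈(160,200) and (318,190) on either side of the rib at (215,215). I lower them and grip the rib.

servo_tool(
  targets=[
    [0,0.03,-0.8,-0.003,40],
    [0,0.05,-1.6,-0.003,40],
    [0,0.05,-2.1,-0.003,40],
    [0,0.05,-2.37,-0.003,40],
    [0,0.05,-2.37,-0.003,40],
  ],
)

```text
time_s: 2.28
tcp_pos: [0.5426, 0.0136, 0.0858]
ee_rot: [[0.996, 0.093, -0.004], [0.093, -0.996, -0.001], [-0.004, 0.001, -1.0]]
wrist_force: [0.1, -0.2, -0.3]
gripper_width: 0.455
gripper_force: 0.0
```

servo_tool(
  targets=[
    [0,0,0,0,20],
    [0,0,0,0,2],
    [0,0,0,0,2],
    [0,0,0,0,2],
    [0,0,0,0,2],
  ],
)

```text
time_s: 2.7
tcp_pos: [0.5443, 0.0136, 0.0883]
ee_rot: [[0.996, 0.093, 0.002], [0.093, -0.996, 0.0], [0.002, -0.0, -1.0]]
wrist_force: [0.3, -0.5, 0.0]
gripper_width: 0.169
gripper_force: 0.0
```

servo_tool(
  targets=[
    [0,0,0,0,2],
    [0,0,0,0,2],
    [0,0,0,0,2],
    [0,0,0,0,2],
    [0,0,0,0,2],
  ],
)

```text
time_s: 3.12
tcp_pos: [0.5442, 0.0134, 0.0879]
ee_rot: [[0.996, 0.093, 0.001], [0.093, -0.996, -0.0], [0.001, 0.0, -1.0]]
wrist_force: [-0.6, -1.5, 4.6]
gripper_width: 0.059
gripper_force: 30.0
```

servo_tool(
  targets=[
    [-0.035,0.38,-0.07,0,2],
    [-0.07,0.76,-0.1,0,2],
    [-0.11,1.14,-0.1,0,2],
    [-0.14,1.52,-0.1,0,2],
    [-0.18,1.9,-0.1,0,2],
  ],
)

```text
time_s: 3.53
tcp_pos: [0.5388, 0.0705, 0.0877]
ee_rot: [[0.996, 0.094, 0.001], [0.094, -0.996, -0.001], [0.001, 0.001, -1.0]]
wrist_force: [-6.0, -3.4, 19.7]
gripper_width: 0.057
gripper_force: 30.0
```

servo_tool(
  targets=[
    [-0.005,0.05,0,0,2],
    [-0.01,0.1,0,0,2],
    [-0.015,0.15,0,0,2],
    [-0.02,0.2,0,0,2],
    [-0.02,0.22,0,0,2],
  ],
)

```text
time_s: 3.95
tcp_pos: [0.5386, 0.0722, 0.0877]
ee_rot: [[0.995, 0.096, -0.0], [0.096, -0.995, -0.008], [-0.001, 0.008, -1.0]]
wrist_force: [2.4, -23.0, 17.6]
gripper_width: 0.06
gripper_force: 30.0
```

servo_tool(
  targets=[
    [-0.005,0.05,0,0,2],
    [-0.01,0.1,0,0,2],
    [-0.015,0.15,0,0,2],
    [-0.015,0.15,0,0,2],
    [-0.015,0.15,0,0,2],
  ],
)

```text
time_s: 4.37
tcp_pos: [0.5385, 0.0726, 0.0876]
ee_rot: [[0.995, 0.095, -0.002], [0.095, -0.995, -0.014], [-0.003, 0.014, -1.0]]
wrist_force: [6.9, -35.9, 16.2]
gripper_width: 0.061
gripper_force: 30.0
```

servo_tool(
  targets=[
    [0.01,-0.15,0.1,0,2],
    [0.02,-0.3,0.1,0,2],
    [0.02,-0.3,0.1,0,15],
    [0.02,-0.3,0.1,0,25],
    [0.02,-0.3,0.1,0,25],
  ],
)

```text
time_s: 4.78
tcp_pos: [0.5375, 0.0732, 0.0869]
ee_rot: [[0.996, 0.093, -0.001], [0.093, -0.996, 0.0], [-0.001, -0.0, -1.0]]
wrist_force: [0.1, -0.1, -0.5]
gripper_width: 0.208
gripper_force: 0.0
```

servo_tool(
  targets=[
    [0,0,0.3,0,40],
    [0,0,0.9,0,80],
    [0,0,1.8,0,80],
    [0,0,2.8,0,80],
    [0,0,3.5,0,80],
  ],
)

```text
time_s: 5.2
tcp_pos: [0.5386, 0.0736, 0.1954]
ee_rot: [[0.996, 0.095, 0.003], [0.095, -0.996, 0.001], [0.003, -0.0, -1.0]]
wrist_force: [0.2, -0.1, 0.8]
gripper_width: 0.578
gripper_force: 0.0
```

Run:
```python
from station import r
from h import *
s=r.sense();print(s["time_s"],s["tcp_pos"],s["ee_rot"][:,1],s["joints"],s["wrist_force"])
p=np.array([.4685,.331,.19])
# cell axis dir from top rect
t=load("top")
B=[[.4523,.364],[.5062,.3299],[.4851,.2983],[.4316,.3325]]
B=np.array(B); ax=(B[1]-B[0]+B[2]-B[3])/2; print("axis deg",np.degrees(np.arctan2(ax[1],ax[0])),np.linalg.norm(ax))
print("shift units",(p-s["tcp_pos"])/.03)
```

```text
5.2 [0.5386 0.0736 0.1954] [ 0.0947 -0.9955 -0.0005] [ 24.887   16.2189 -14.943    0.0323 -58.6821  70.5307] [ 0.2091 -0.1468  0.8395]
axis deg -32.45392932676915 0.06363892283814988
shift units [-2.3372  8.5815 -0.179 ]
```

The stop was felt: the cover is fully open with the rib at y≈0.072, so the bay's centre is ≈(0.548, −0.031), which agrees with the top camera. Next is the cell.

servo_tool(
  targets=[
    [-0.23,0.86,0,-0.07,60],
    [-0.47,1.72,0,-0.14,60],
    [-0.7,2.57,0,-0.2,60],
    [-0.94,3.43,0,-0.27,60],
    [-1.17,4.29,0,-0.33,60],
  ],
)

```text
time_s: 5.62
tcp_pos: [0.502, 0.2031, 0.193]
ee_rot: [[0.972, -0.237, 0.0], [-0.237, -0.972, 0.0], [0.0, -0.0, -1.0]]
wrist_force: [-0.4, -0.2, 0.5]
gripper_width: 0.688
gripper_force: 0.0
```

servo_tool(
  targets=[
    [-0.23,0.86,-0.3,-0.07,60],
    [-0.47,1.72,-0.8,-0.14,60],
    [-0.7,2.57,-1.3,-0.2,60],
    [-0.94,3.43,-1.8,-0.27,60],
    [-1.17,4.29,-2.3,-0.331,60],
  ],
)

```text
time_s: 6.03
tcp_pos: [0.4667, 0.332, 0.1233]
ee_rot: [[0.842, -0.539, 0.0], [-0.539, -0.842, 0.001], [-0.0, -0.0, -1.0]]
wrist_force: [-0.1, -0.3, -0.3]
gripper_width: 0.691
gripper_force: 0.0
```

Run:
```python
from station import r
from h import *
s=r.sense();print(s["time_s"],s["tcp_pos"],np.degrees(np.arctan2(s["ee_rot"][1,1],s["ee_rot"][0,1])),s["joints"],s["gripper_width"])
for n in("side","top"):
    c=r.capture(n);np.savez(f"{n}2.npz",**c)
t=load("top2");d=load("side2")
a=crop(t,130,180,100,100,4,.5);b=crop(d,190,270,100,100,4,.6)
cv2.imwrite("pics/p2.png",np.hstack([a,b]))
for c in(t,d):print(proj(c,s["tcp_pos"]+[0,0,-.017]),proj(c,[*s["tcp_pos"][:2],.0166]))
```

```text
6.0333 [0.4667 0.332  0.1233] -122.64594434449936 [ 51.616   23.2692 -15.9532  -0.0165 -50.7511   5.7485] 0.6913604982328423
[167.0352 225.7263] [178.7399 230.7319]
[240.0324 312.7989] [242.3867 334.7699]
```

View pics/p2.png

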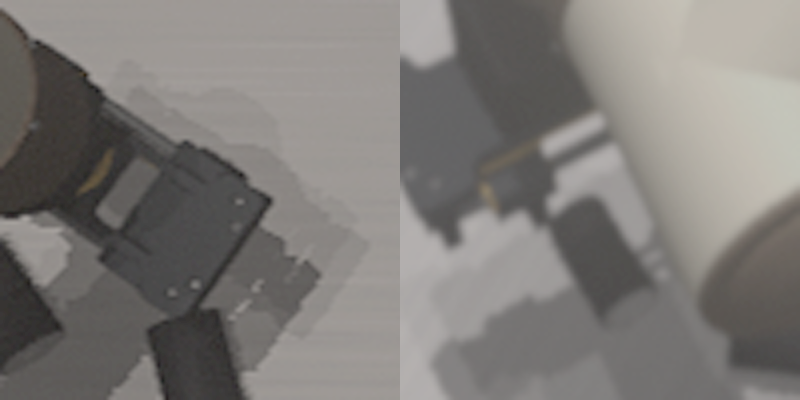

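The gripper straddles the small cell: in the side crop the cell is at (600,260), just below the fingers. Down, grip and lift.

servo_tool(
  targets=[
    [0.03,-0.03,-0.9,0,60],
    [0.05,-0.03,-1.8,0,60],
    [0.05,-0.03,-2.6,0,60],
    [0.05,-0.03,-3.05,0,60],
    [0.05,-0.03,-3.05,0,60],
  ],
)

```text
time_s: 6.55
tcp_pos: [0.4676, 0.3275, 0.0293]
ee_rot: [[0.843, -0.537, -0.005], [-0.537, -0.843, -0.005], [-0.001, 0.007, -1.0]]
wrist_force: [-0.8, -0.9, 0.4]
gripper_width: 0.688
gripper_force: 0.0
```

servo_tool(
  targets=[
    [0,0,0,0,35],
    [0,0,0,0,25],
    [0,0,0,0,25],
    [0,0,0,0,25],
    [0,0,0,0,25],
  ],
)

```text
time_s: 6.97
tcp_pos: [0.4699, 0.3298, 0.0332]
ee_rot: [[0.843, -0.538, 0.002], [-0.538, -0.843, 0.002], [0.0, -0.003, -1.0]]
wrist_force: [-0.6, 0.6, 0.2]
gripper_width: 0.396
gripper_force: 0.0
```

servo_tool(
  targets=[
    [0,0,0,0,25],
    [0,0,0,0,25],
    [0,0,0,0,25],
    [0,0,0,0,25],
    [0,0,0,0,25],
  ],
)

```text
time_s: 7.38
tcp_pos: [0.4699, 0.3297, 0.033]
ee_rot: [[0.843, -0.537, 0.001], [-0.537, -0.843, 0.001], [0.001, -0.002, -1.0]]
wrist_force: [-0.6, 0.1, 5.8]
gripper_width: 0.37
gripper_force: 30.0
```

servo_tool(
  targets=[
    [0,0,0.3,0,25],
    [0,0,0.8,0,25],
    [0,0,1.6,0,25],
    [0,0,2.4,0,25],
    [0,0,3.3,0,25],
  ],
)

```text
time_s: 7.8
tcp_pos: [0.4684, 0.328, 0.1309]
ee_rot: [[0.843, -0.538, -0.003], [-0.538, -0.843, -0.003], [-0.001, 0.004, -1.0]]
wrist_force: [0.6, -0.1, -1.7]
gripper_width: 0.369
gripper_force: 30.0
```

servo_tool(
  targets=[
    [-0.3,0.2,1.1,-0.05,25],
    [-0.7,0.5,2.2,-0.1,25],
    [-1.1,0.8,3.3,-0.2,25],
    [-1.5,1.1,4.4,-0.3,25],
    [-1.8,1.4,5.3,-0.4,25],
  ],
)

```text
time_s: 8.22
tcp_pos: [0.4143, 0.3709, 0.2925]
ee_rot: [[0.563, -0.826, 0.0], [-0.826, -0.563, 0.001], [-0.001, -0.001, -1.0]]
wrist_force: [0.2, 0.0, -1.2]
gripper_width: 0.37
gripper_force: 30.0
```

servo_tool(
  targets=[
    [-0.3,0.2,1,0,25],
    [-0.7,0.5,2,0,25],
    [-1.1,0.8,3,0,25],
    [-1.5,1.1,4,0,25],
    [-1.8,1.4,4.5,0,25],
  ],
)

```text
time_s: 8.63
tcp_pos: [0.3607, 0.4132, 0.4291]
ee_rot: [[0.567, -0.823, 0.003], [-0.823, -0.567, 0.004], [-0.002, -0.004, -1.0]]
wrist_force: [1.6, 0.4, -0.8]
gripper_width: 0.368
gripper_force: 30.0
```

Run:
```python
from station import r
from h import *
s=r.sense();print(s["time_s"],s["tcp_pos"],s["joints"],s["gripper_width"],s["wrist_force"])
c=r.capture("side");np.savez("side3.npz",**c);p=proj(c,s["tcp_pos"]);print(p)
c2=r.capture("top");np.savez("top3.npz",**c2);q=proj(c2,s["tcp_pos"]);print(q)
f=lambda c,p:crop(c,int(np.clip(p[0]-50,0,460)),int(np.clip(p[1]-50,0,320)),100,100,4,.5)
cv2.imwrite("pics/p3.png",np.hstack([f(c,p),f(c2,q)]))
```

```text
8.6333 [0.3607 0.4132 0.4291] [ 65.8395  10.3471  10.6313   0.0469 -90.0112 -31.2724] 0.3677719801025676 [ 1.6323  0.4489 -0.7749]
[269.7117 268.269 ]
[ 29.946  266.7811]
```

View pics/p3.png

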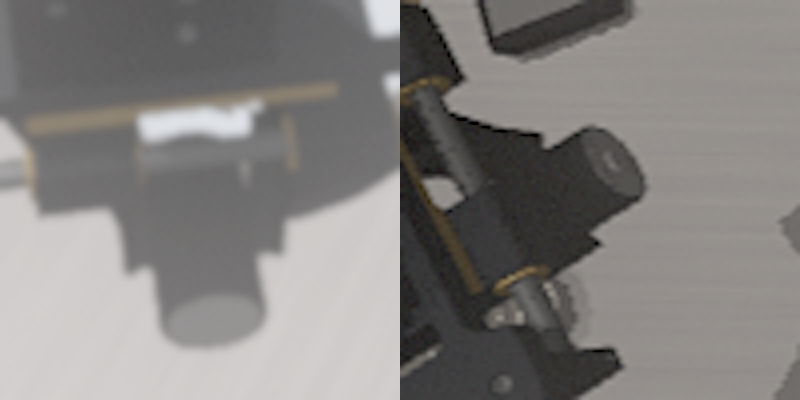

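The side view shows the near end plain and flat, at crop (213,320). The top view shows the button on the other end, at crop (612,163). So the button points along tool +x, and no flip is needed. I work out the cell's offset in the grip and the shift to the bay.

Run:
```python
from station import r
from h import *
t=load("top3");s=load("side3");S=r.sense()
tcp=np.array(S["tcp_pos"]);R=np.array(S["ee_rot"]);z=tcp[2]-.0164
a=onz(t,53.2,256.8,z);b=onz(s,272.3,297.8,z);print("button in tool",R.T@(a-tcp),"flat in tool",R.T@(b-tcp))
yaw=np.radians(5.4);X=np.array([np.cos(yaw),np.sin(yaw),0])
bay=np.array([.5480,-.0312,.058])
print("turn",yaw-np.arctan2(R[1,0],R[0,0]))
for x in(-.004,): 
  P=bay+X*x; print(P,(P-tcp)/.03)
```

```text
button in tool [ 0.0267 -0.0005  0.0163] flat in tool [-0.03   -0.0009  0.0165]
turn 1.0599328502183076
[ 0.544  -0.0316  0.058 ] [  6.1149 -14.8603 -12.3355]
```

servo_tool(
  targets=[
    [0.3,-0.74,-0.3,0.053,25],
    [0.61,-1.49,-0.6,0.106,25],
    [0.91,-2.23,-1,0.159,25],
    [1.22,-2.97,-1.4,0.212,25],
    [1.52,-3.72,-1.8,0.265,25],
  ],
)

```text
time_s: 9.15
tcp_pos: [0.4065, 0.2993, 0.3685]
ee_rot: [[0.765, -0.644, -0.003], [-0.644, -0.765, -0.003], [-0.001, 0.004, -1.0]]
wrist_force: [0.4, 1.2, -1.0]
gripper_width: 0.367
gripper_force: 30.0
```

servo_tool(
  targets=[
    [0.3,-0.74,-0.45,0.053,25],
    [0.61,-1.49,-0.9,0.106,25],
    [0.91,-2.23,-1.35,0.159,25],
    [1.22,-2.97,-1.8,0.212,25],
    [1.52,-3.72,-2.25,0.265,25],
  ],
)

```text
time_s: 9.57
tcp_pos: [0.4517, 0.1875, 0.3011]
ee_rot: [[0.906, -0.422, -0.003], [-0.422, -0.906, -0.002], [-0.002, 0.003, -1.0]]
wrist_force: [1.5, 0.8, -1.3]
gripper_width: 0.375
gripper_force: 30.0
```

servo_tool(
  targets=[
    [0.3,-0.74,-0.45,0.053,25],
    [0.61,-1.49,-0.9,0.106,25],
    [0.91,-2.23,-1.35,0.159,25],
    [1.22,-2.97,-1.8,0.212,25],
    [1.52,-3.72,-2.25,0.265,25],
  ],
)

```text
time_s: 9.98
tcp_pos: [0.497, 0.0761, 0.2337]
ee_rot: [[0.985, -0.17, -0.004], [-0.17, -0.985, -0.001], [-0.003, 0.002, -1.0]]
wrist_force: [0.2, 0.4, -0.8]
gripper_width: 0.37
gripper_force: 30.0
```

servo_tool(
  targets=[
    [0.3,-0.74,-0.45,0.053,25],
    [0.61,-1.49,-0.9,0.106,25],
    [0.91,-2.23,-1.35,0.159,25],
    [1.22,-2.97,-1.8,0.212,25],
    [1.52,-3.72,-2.25,0.265,25],
  ],
)

```text
time_s: 10.4
tcp_pos: [0.5423, -0.0352, 0.1662]
ee_rot: [[0.996, 0.094, -0.004], [0.094, -0.996, -0.0], [-0.004, -0.0, -1.0]]
wrist_force: [0.5, 0.3, -2.0]
gripper_width: 0.368
gripper_force: 30.0
```

servo_tool(
  targets=[
    [0,0,0,0,25],
    [0,0,0,0,25],
    [0,0,0,0,25],
    [0,0,0,0,25],
    [0,0,0,0,25],
  ],
)

```text
time_s: 10.82
tcp_pos: [0.5436, -0.0326, 0.1691]
ee_rot: [[0.996, 0.093, 0.001], [0.093, -0.996, 0.0], [0.001, -0.0, -1.0]]
wrist_force: [-0.1, 0.1, -2.0]
gripper_width: 0.371
gripper_force: 30.0
```

```bash
cat >> h.py <<'E'
def st(P):
    y=np.radians(5.4);d=np.array(P)-[.5480,-.0312,.058]
    return np.array([d[0]*np.cos(y)+d[1]*np.sin(y),-d[0]*np.sin(y)+d[1]*np.cos(y),d[2]])
def report(r):
    s=r.sense();R=np.array(s["ee_rot"]);print("t",s["time_s"],"tcp",np.array(s["tcp_pos"]),"bay",st(s["tcp_pos"])*1000,"yaw",np.degrees(np.arctan2(R[1,0],R[0,0])),"F",np.array(s["wrist_force"]),"w",s["gripper_width"]*87); return s
E
python3 - <<'E'
from station import r
from h import *
s=report(r)
c=r.capture("side");d=r.capture("top");np.savez("side4.npz",**c);np.savez("top4.npz",**d)
a=crop(c,200,130,125,100,4,.6);b=crop(d,270,140,75,100,4,.5)
cv2.imwrite("pics/p4.png",np.hstack([a,b]))
E
```

```text
t 10.8167 tcp [ 0.5436 -0.0326  0.1691] bay [ -4.4708  -0.9471 111.0571] yaw 5.340656538202014 F [-0.0856  0.0787 -2.0185] w 32.251856966739076
```

View pics/p4.png

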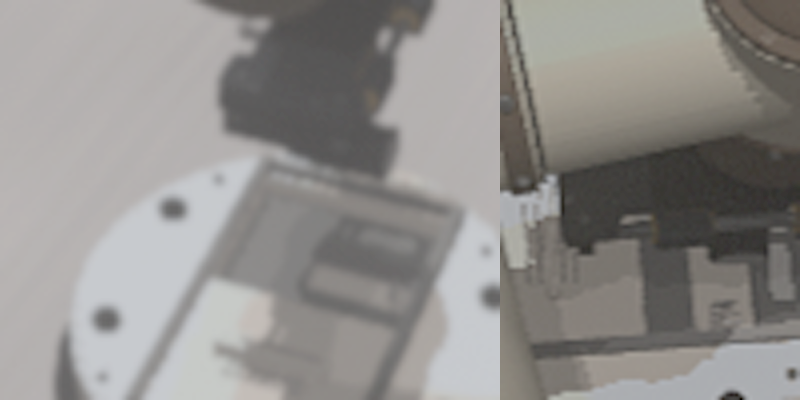

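The side crop shows the open bay: the trough's rim runs (335,222)–(430,240) at the far side and (305,290)–(400,318) at the near side, and the cover is clear of it. I check the trough's place against my bay frame.

Run:
```python
from h import *
c=load("side4")
for n,p in dict(fl=(337,222),fr=(430,238),nl=(305,288),nr=(400,318)).items():
    print(n,st(onz(c,200+p[0]/4,130+p[1]/4,.042)-np.array([0,.0043,0]))*1000)
im=cv2.resize(c["pixels"][170:220,255:325,::-1],None,fx=10,fy=10,interpolation=cv2.INTER_CUBIC)
cv2.imwrite("pics/p5.png",np.clip((im/255.)**.8*330-80,0,255).astype(np.uint8))
```

```text
fl [ 10.4092 -43.1362 -16.    ]
fr [-49.9444 -50.7563 -16.    ]
nl [  9.4146  18.0205 -16.    ]
nr [-53.8903  20.7008 -16.    ]
```

View pics/p5.png

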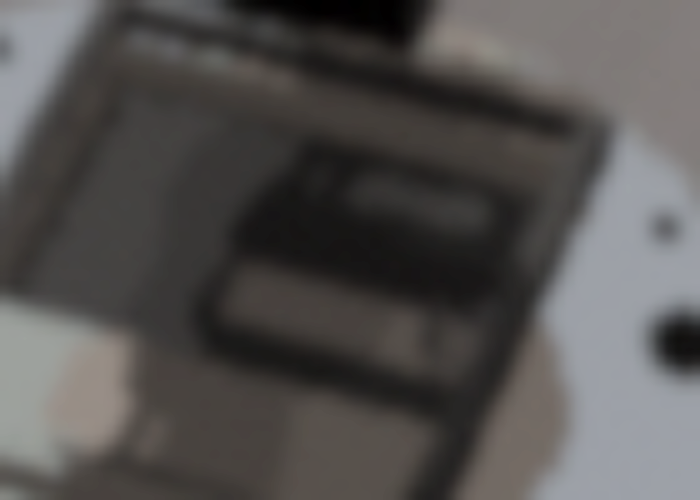

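Run:
```python
from h import *
from scipy.ndimage import map_coordinates
yaw=np.radians(5.4);C,S=np.cos(yaw),np.sin(yaw);bay=np.array([.548,-.0312,.058])
def prof(c,off,z,ys,xs):
    g=c["pixels"].mean(2);out=[]
    for x in xs:
        v=[]
        for y in ys:
            P=bay+[x*C-y*S,x*S+y*C,0];P=P+off;P[2]=.058+z
            u=proj(c,P);v.append(map_coordinates(g,[[u[1]],[u[0]]],order=1)[0])
        out.append(np.mean(v))
    return np.array(out)
xs=np.arange(-80,81,2)/1000
def show(n,p): print(n,' '.join(f"{int(x*1000)}:{v:.0f}" for x,v in zip(xs,p)))
so=np.array([0,.0043,0]);z0=np.zeros(3)
show("top rail z10 y-30",prof(load("top"),z0,.010,np.arange(-38,-22,2)/1000,xs))
show("side4 step y25..33 z-16",prof(load("side4"),so,-.016,np.arange(25,33,2)/1000,xs))
show("side4 trough y6..14 z-16",prof(load("side4"),so,-.016,np.arange(6,14,2)/1000,xs))
show("side rail z10 y110",prof(load("side4"),so,.010,np.arange(60,90,5)/1000,xs))
```

```text
top rail z10 y-30 -80:108 -78:108 -76:108 -74:109 -72:99 -70:64 -68:44 -66:61 -64:64 -62:64 -60:64 -58:64 -56:64 -54:64 -52:64 -50:64 -48:64 -46:64 -44:63 -42:63 -40:63 -38:63 -36:64 -34:63 -32:63 -30:63 -28:63 -26:63 -24:63 -22:63 -20:63 -18:63 -16:63 -14:63 -12:63 -10:63 -8:63 -6:62 -4:62 -2:62 0:62 2:62 4:62 6:62 8:62 10:62 12:62 14:62 16:62 18:62 20:61 22:62 24:62 26:61 28:61 30:61 32:61 34:61 36:61 38:61 40:61 42:61 44:61 46:61 48:62 50:58 52:40 54:36 56:45 58:54 60:47 62:55 64:60 66:59 68:68 70:98 72:108 74:108 76:108 78:107 80:105
side4 step y25..33 z-16 -80:130 -78:127 -76:126 -74:126 -72:126 -70:125 -68:123 -66:114 -64:100 -62:83 -60:74 -58:72 -56:72 -54:73 -52:75 -50:76 -48:77 -46:78 -44:79 -42:79 -40:78 -38:77 -36:78 -34:78 -32:78 -30:78 -28:78 -26:78 -24:78 -22:76 -20:74 -18:72 -16:72 -14:72 -12:72 -10:72 -8:72 -6:71 -4:71 -2:70 0:71 2:72 4:72 6:73 8:75 10:78 12:82 14:84 16:86 18:86 20:88 22:89 24:92 26:97 28:104 30:109 32:112 34:114 36:116 38:118 40:121 42:122 44:122 46:122 48:122 50:122 52:121 54:120 56:119 58:117 60:117 62:117 64:117 66:117 68:114 70:107 72:100 74:100 
[... 466 characters left out ...]
6:93 48:93 50:94 52:94 54:93 56:92 58:89 60:85 62:83 64:84 66:87 68:90 70:92 72:95 74:99 76:108 78:122 80:141
side rail z10 y110 -80:126 -78:126 -76:125 -74:121 -72:112 -70:95 -68:78 -66:70 -64:69 -62:74 -60:83 -58:93 -56:101 -54:104 -52:105 -50:105 -48:105 -46:105 -44:105 -42:105 -40:105 -38:105 -36:105 -34:104 -32:103 -30:101 -28:99 -26:96 -24:94 -22:93 -20:93 -18:93 -16:93 -14:93 -12:93 -10:93 -8:93 -6:93 -4:93 -2:94 0:96 2:99 4:99 6:97 8:99 10:107 12:120 14:133 16:143 18:150 20:155 22:156 24:156 26:158 28:160 30:164 32:167 34:169 36:170 38:170 40:170 42:170 44:170 46:170 48:170 50:171 52:171 54:171 56:166 58:153 60:133 62:113 64:104 66:109 68:124 70:144 72:161 74:170 76:173 78:174 80:174
```

The profiles confirm the bay frame to within about 1 mm: rails at −70.5 and +69.5, trough end near 16. I lower the cell to the step's height with its flat end just ahead of the spring.

servo_tool(
  targets=[
    [0,0.02,-0.8,0,25],
    [0,0.02,-1.6,0,25],
    [0,0.02,-2.3,0,25],
    [0,0.02,-2.8,0,25],
    [0,0.02,-2.95,0,25],
  ],
)

```text
time_s: 11.33
tcp_pos: [0.542, -0.0324, 0.0778]
ee_rot: [[0.996, 0.092, -0.005], [0.092, -0.996, -0.001], [-0.005, 0.0, -1.0]]
wrist_force: [0.6, 0.4, -1.9]
gripper_width: 0.366
gripper_force: 30.0
```

servo_tool(
  targets=[
    [0,0,0,0,25],
    [0,0,0,0,25],
    [0,0,0,0,25],
    [0,0,0,0,25],
    [0,0,0,0,25],
  ],
)

```text
time_s: 11.75
tcp_pos: [0.5444, -0.0326, 0.081]
ee_rot: [[0.996, 0.092, 0.002], [0.092, -0.996, 0.0], [0.002, -0.0, -1.0]]
wrist_force: [0.9, 0.7, -2.6]
gripper_width: 0.369
gripper_force: 30.0
```

```bash
python3 -c "
from station import r
from h import *
report(r)"
```

```text
t 11.75 tcp [ 0.5444 -0.0326  0.081 ] bay [-3.7529 -1.0161 23.0211] yaw 5.2895208308926405 F [ 0.8512  0.6999 -2.5725] w 32.13592186508962
```

servo_tool(
  targets=[
    [0,0.02,-0.08,0,25],
    [0,0.02,-0.15,0,25],
    [0,0.02,-0.22,0,25],
    [0,0.02,-0.25,0,25],
    [0,0.02,-0.25,0,25],
  ],
)

```text
time_s: 12.17
tcp_pos: [0.5434, -0.0322, 0.0738]
ee_rot: [[0.996, 0.093, -0.001], [0.093, -0.996, -0.001], [-0.001, 0.001, -1.0]]
wrist_force: [-5.2, 1.8, 10.7]
gripper_width: 0.371
gripper_force: 30.0
```

servo_tool(
  targets=[
    [0,0,-0.05,0,25],
    [0,0,-0.1,0,25],
    [0,0,-0.13,0,25],
    [0,0,-0.16,0,25],
    [0,0,-0.16,0,25],
  ],
)

```text
time_s: 12.58
tcp_pos: [0.5422, -0.0324, 0.0691]
ee_rot: [[0.996, 0.093, -0.003], [0.093, -0.996, -0.001], [-0.003, 0.001, -1.0]]
wrist_force: [-7.0, 1.8, 12.5]
gripper_width: 0.371
gripper_force: 30.0
```

```bash
python3 -c "
from station import r
from h import *
s=report(r);print(s['moment'])"
```

```text
t 12.5833 tcp [ 0.5422 -0.0324  0.0691] bay [-5.9076 -0.6365 11.0679] yaw 5.3101251206325015 F [-7.0374  1.8142 12.5277] w 32.253914832905835
[0.4144 1.9824 0.0216]
```

The lift force at the step shows the cell is tilting in the pads as intended. I go slightly lower, then push towards the spring.

servo_tool(
  targets=[
    [0,0,-0.04,0,25],
    [0,0,-0.08,0,25],
    [0,0,-0.08,0,25],
    [-0.05,-0.005,-0.08,0,25],
    [-0.1,-0.01,-0.08,0,25],
  ],
)

```text
time_s: 13.0
tcp_pos: [0.5415, -0.0324, 0.0667]
ee_rot: [[0.996, 0.093, 0.002], [0.093, -0.996, -0.0], [0.002, 0.0, -1.0]]
wrist_force: [0.1, -0.6, 5.0]
gripper_width: 0.376
gripper_force: 30.0
```

servo_tool(
  targets=[
    [-0.05,-0.005,0,0,25],
    [-0.1,-0.01,0,0,25],
    [-0.15,-0.015,0,0,25],
    [-0.2,-0.02,0,0,25],
    [-0.2,-0.02,0,0,25],
  ],
)

```text
time_s: 13.42
tcp_pos: [0.5356, -0.0329, 0.0657]
ee_rot: [[0.996, 0.093, 0.002], [0.093, -0.996, 0.0], [0.002, 0.0, -1.0]]
wrist_force: [2.2, -0.3, 4.4]
gripper_width: 0.372
gripper_force: 30.0
```

```bash
python3 -c "
from station import r
from h import *
s=report(r);print(s['moment'])"
```

```text
t 13.4167 tcp [ 0.5356 -0.0329  0.0657] bay [-12.5332  -0.5144   7.7236] yaw 5.3103087214291405 F [ 2.1821 -0.2676  4.3909] w 32.37902748549735
[-0.0443 -0.7567  0.0596]
```

servo_tool(
  targets=[
    [-0.06,-0.006,0,0,25],
    [-0.12,-0.011,0,0,25],
    [-0.18,-0.017,0,0,25],
    [-0.24,-0.022,0,0,25],
    [-0.24,-0.022,0,0,25],
  ],
)

```text
time_s: 13.83
tcp_pos: [0.5287, -0.0335, 0.0656]
ee_rot: [[0.996, 0.093, 0.003], [0.093, -0.996, 0.0], [0.003, -0.0, -1.0]]
wrist_force: [6.3, -1.1, 1.1]
gripper_width: 0.372
gripper_force: 30.0
```

servo_tool(
  targets=[
    [0,0,-0.04,0,25],
    [0,0,-0.08,0,25],
    [0,0,-0.12,0,25],
    [0,0,-0.15,0,25],
    [0,0,-0.15,0,25],
  ],
)

```text
time_s: 14.25
tcp_pos: [0.5297, -0.0332, 0.0616]
ee_rot: [[0.996, 0.093, 0.005], [0.093, -0.996, 0.001], [0.005, -0.0, -1.0]]
wrist_force: [5.9, 0.9, 4.4]
gripper_width: 0.368
gripper_force: 30.0
```

```bash
python3 -c "
from station import r
from h import *
s=report(r);print(s['moment'])"
```

```text
t 14.25 tcp [ 0.5297 -0.0332  0.0616] bay [-18.411   -0.268    3.6248] yaw 5.33320478082312 F [5.922  0.9351 4.3517] w 32.05916901385505
[ 0.0361 -1.6282  0.0342]
```

servo_tool(
  targets=[
    [0,0,-0.04,0,25],
    [0,0,-0.07,0,25],
    [0,0,-0.07,0,25],
    [0,0,-0.07,0,25],
    [0,0,-0.07,0,25],
  ],
)

```text
time_s: 14.67
tcp_pos: [0.5301, -0.0331, 0.0599]
ee_rot: [[0.996, 0.093, 0.006], [0.093, -0.996, 0.001], [0.006, -0.0, -1.0]]
wrist_force: [5.6, -0.2, 5.4]
gripper_width: 0.375
gripper_force: 30.0
```

servo_tool(
  targets=[
    [0,0,0,0,34],
    [0,0,0,0,40],
    [0,0,0,0,46],
    [0,0,0,0,46],
    [0,0,0,0,46],
  ],
)

```text
time_s: 15.08
tcp_pos: [0.5273, -0.0341, 0.0594]
ee_rot: [[0.996, 0.092, -0.001], [0.092, -0.996, -0.001], [-0.001, 0.001, -1.0]]
wrist_force: [1.4, -1.8, 7.8]
gripper_width: 0.516
gripper_force: 4.3
```

servo_tool(
  targets=[
    [0,0,0.4,0,46],
    [0,0,0.9,0,46],
    [0,0,1.4,0,46],
    [0,0,1.8,0,20],
    [0,0,1.8,0,0],
  ],
)

```text
time_s: 15.5
tcp_pos: [0.5261, -0.0338, 0.1133]
ee_rot: [[0.996, 0.091, -0.002], [0.091, -0.996, 0.0], [-0.002, -0.0, -1.0]]
wrist_force: [-0.2, 0.1, 0.6]
gripper_width: 0.448
gripper_force: 0.0
```

servo_tool(
  targets=[
    [0.25,0.02,0,0,0],
    [0.5,0.05,0,0,0],
    [0.6,0.06,0,0,0],
    [0.6,0.06,0,0,0],
    [0.6,0.06,0,0,0],
  ],
)

```text
time_s: 15.92
tcp_pos: [0.5452, -0.0319, 0.1115]
ee_rot: [[0.996, 0.092, -0.002], [0.092, -0.996, -0.0], [-0.002, 0.0, -1.0]]
wrist_force: [0.1, 0.0, -0.4]
gripper_width: 0.081
gripper_force: 0.0
```

Run:
```python
from station import r
from h import *
s=report(r)
c=r.capture("side");np.savez("side5.npz",**c)
# dark silhouette of cell in the bay, near fingers' occlusion: print coarse grid in stand coords at loaded cell top z
yaw=np.radians(5.4);C,S=np.cos(yaw),np.sin(yaw)
g=c["pixels"].mean(2)
for z in(-.003,):
  for y in range(-24,30,6):
    row=[]
    for x in range(-64,64,6):
        P=np.array([.548,-.0312+.0043,.058+z])+[(x*C-y*S)/1e3,(x*S+y*C)/1e3,0];u=proj(c,P);row.append(int(g[int(round(u[1])),int(round(u[0]))]))
    print(y,row)
```

```text
t 15.9167 tcp [ 0.5452 -0.0319  0.1115] bay [-2.88   -0.4343 53.5249] yaw 5.26477570063576 F [ 0.1432  0.0399 -0.4193] w 7.058397025156043
-24 [96, 96, 84, 67, 69, 84, 82, 82, 82, 81, 59, 44, 45, 45, 45, 44, 45, 46, 48, 47, 46, 48]
-18 [88, 90, 82, 64, 67, 82, 80, 76, 78, 76, 57, 45, 45, 46, 63, 61, 56, 66, 64, 75, 61, 57]
-12 [83, 78, 67, 57, 61, 57, 63, 62, 54, 61, 50, 46, 45, 50, 69, 80, 80, 81, 88, 87, 79, 84]
-6 [98, 68, 59, 54, 47, 47, 47, 45, 46, 45, 45, 44, 45, 54, 71, 82, 83, 90, 92, 91, 79, 87]
0 [79, 70, 65, 52, 47, 46, 45, 46, 44, 45, 45, 44, 46, 54, 73, 82, 84, 90, 92, 91, 81, 87]
6 [76, 73, 79, 52, 47, 47, 47, 46, 46, 45, 45, 45, 45, 56, 72, 82, 87, 92, 92, 92, 83, 89]
12 [72, 78, 85, 51, 47, 45, 46, 45, 46, 46, 46, 46, 47, 61, 76, 83, 88, 92, 91, 91, 80, 90]
18 [76, 76, 80, 53, 47, 47, 46, 46, 45, 46, 46, 46, 46, 63, 82, 83, 88, 92, 92, 91, 84, 86]
24 [74, 76, 73, 52, 49, 51, 49, 48, 50, 48, 50, 49, 51, 67, 82, 83, 89, 92, 92, 91, 81, 86]
```

The cell now lies dark from x≈−46 to +13, so it is in the trough. I press its button end down from above with closed fingers.

servo_tool(
  targets=[
    [0.12,0.01,-0.4,0,0],
    [0.23,0.02,-0.8,0,0],
    [0.23,0.02,-1.05,0,0],
    [0.23,0.02,-1.15,0,0],
    [0.23,0.02,-1.2,0,0],
  ],
)

```text
time_s: 16.38
tcp_pos: [0.5517, -0.0314, 0.0754]
ee_rot: [[0.996, 0.092, -0.003], [0.092, -0.996, -0.001], [-0.003, 0.0, -1.0]]
wrist_force: [-0.8, 0.3, 1.5]
gripper_width: 0.005
gripper_force: 0.9
```

servo_tool(
  targets=[
    [0,0,-0.03,0,0],
    [0,0,-0.06,0,0],
    [0,0,-0.09,0,0],
    [0,0,-0.12,0,0],
    [0,0,-0.12,0,0],
  ],
)

```text
time_s: 16.8
tcp_pos: [0.5524, -0.0313, 0.0733]
ee_rot: [[0.996, 0.092, 0.0], [0.092, -0.996, 0.0], [0.0, -0.0, -1.0]]
wrist_force: [-1.2, 0.6, 2.2]
gripper_width: 0.007
gripper_force: 0.9
```

servo_tool(
  targets=[
    [0,0,-0.03,0,0],
    [0,0,-0.06,0,0],
    [0,0,-0.09,0,0],
    [0,0,-0.12,0,0],
    [0,0,-0.12,0,0],
  ],
)

```text
time_s: 17.22
tcp_pos: [0.5528, -0.0313, 0.0723]
ee_rot: [[0.996, 0.093, 0.001], [0.093, -0.996, -0.001], [0.001, 0.001, -1.0]]
wrist_force: [-6.8, 0.8, 16.8]
gripper_width: 0.006
gripper_force: 8.7
```

servo_tool(
  targets=[
    [0,0,0.5,0,0],
    [-0.4,-0.04,0.6,0,0],
    [-0.9,-0.08,0.6,0,0],
    [-1.1,-0.1,0.45,0,0],
    [-1.1,-0.1,0.34,0,0],
  ],
)

```text
time_s: 17.63
tcp_pos: [0.5183, -0.0344, 0.0793]
ee_rot: [[0.996, 0.092, -0.0], [0.092, -0.996, 0.0], [-0.0, -0.0, -1.0]]
wrist_force: [-0.4, 0.1, -0.2]
gripper_width: 0.002
gripper_force: 0.0
```

servo_tool(
  targets=[
    [0,0,-0.04,0,0],
    [0,0,-0.08,0,0],
    [0,0,-0.12,0,0],
    [0,0,-0.16,0,0],
    [0,0,-0.18,0,0],
  ],
)

```text
time_s: 18.05
tcp_pos: [0.5198, -0.0342, 0.0738]
ee_rot: [[0.996, 0.092, -0.0], [0.092, -0.996, -0.0], [-0.0, 0.0, -1.0]]
wrist_force: [0.0, -0.1, -0.4]
gripper_width: 0.006
gripper_force: 0.0
```

servo_tool(
  targets=[
    [0,0,-0.03,0,0],
    [0,0,-0.06,0,0],
    [0,0,-0.09,0,0],
    [0,0,-0.12,0,0],
    [0,0,-0.12,0,0],
  ],
)

```text
time_s: 18.47
tcp_pos: [0.5197, -0.0343, 0.0724]
ee_rot: [[0.996, 0.093, 0.001], [0.093, -0.996, -0.001], [0.001, 0.001, -1.0]]
wrist_force: [-3.6, 1.0, 11.2]
gripper_width: 0.007
gripper_force: 5.6
```

The cell is level: the top reads the same height at both ends. Back to the rib to shut the cover.

servo_tool(
  targets=[
    [0,0,0.9,0,10],
    [0,0,1.8,0,30],
    [0.15,0.9,2.1,0,36],
    [0.32,1.8,2.1,0,36],
    [0.45,2.6,2.1,0,36],
  ],
)

```text
time_s: 18.88
tcp_pos: [0.5338, 0.0448, 0.135]
ee_rot: [[0.996, 0.091, 0.003], [0.091, -0.996, 0.001], [0.003, -0.001, -1.0]]
wrist_force: [0.7, 0.1, -0.1]
gripper_width: 0.296
gripper_force: 0.0
```

servo_tool(
  targets=[
    [0.1,0.5,0,0,36],
    [0.18,0.97,0,0,36],
    [0.18,0.97,-0.5,0,36],
    [0.18,0.97,-1,0,36],
    [0.18,0.97,-1.5,0,36],
  ],
)

```text
time_s: 19.3
tcp_pos: [0.5383, 0.0731, 0.088]
ee_rot: [[0.996, 0.092, -0.0], [0.092, -0.996, 0.0], [-0.0, -0.0, -1.0]]
wrist_force: [-0.2, -0.1, 0.1]
gripper_width: 0.411
gripper_force: 0.0
```

servo_tool(
  targets=[
    [0,0,-0.05,0,36],
    [0,0,-0.1,0,36],
    [0,0,-0.1,0,36],
    [0,0,-0.1,0,30],
    [0,0,-0.1,0,30],
  ],
)

```text
time_s: 19.72
tcp_pos: [0.5389, 0.0729, 0.0866]
ee_rot: [[0.996, 0.092, 0.002], [0.092, -0.996, 0.001], [0.002, -0.0, -1.0]]
wrist_force: [0.1, -0.3, -0.1]
gripper_width: 0.365
gripper_force: 0.0
```

```bash
python3 -c "
from station import r
from h import *
s=report(r)"
```

```text
t 19.7167 tcp [0.5389 0.0729 0.0866] bay [  0.7657 104.5288  28.5502] yaw 5.280175666088567 F [ 0.105  -0.2673 -0.077 ] w 31.74701129317047
```

Grip the rib (tips 70 mm up, 3 mm lower still), then slide it along −y.

servo_tool(
  targets=[
    [0,0,-0.1,0,20],
    [0,0,-0.1,0,2],
    [0,0,-0.1,0,2],
    [0,0,-0.1,0,2],
    [0,0,-0.1,0,2],
  ],
)

```text
time_s: 20.13
tcp_pos: [0.5384, 0.0719, 0.0828]
ee_rot: [[0.996, 0.093, -0.0], [0.093, -0.996, -0.002], [-0.001, 0.002, -1.0]]
wrist_force: [4.1, -10.3, -1.8]
gripper_width: 0.072
gripper_force: 5.4
```

servo_tool(
  targets=[
    [0,0,0,0,2],
    [0,0,0,0,2],
    [0,0,0,0,2],
    [0,0,0,0,2],
    [0,0,0,0,2],
  ],
)

```text
time_s: 20.55
tcp_pos: [0.5385, 0.0717, 0.0828]
ee_rot: [[0.996, 0.092, -0.0], [0.092, -0.996, -0.002], [-0.0, 0.002, -1.0]]
wrist_force: [2.3, -4.3, -0.0]
gripper_width: 0.067
gripper_force: 30.0
```

servo_tool(
  targets=[
    [0.03,-0.35,0,0,2],
    [0.07,-0.7,0,0,2],
    [0.1,-1.05,0,0,2],
    [0.13,-1.4,0,0,2],
    [0.16,-1.75,0,0,2],
  ],
)

```text
time_s: 20.97
tcp_pos: [0.5434, 0.0193, 0.0828]
ee_rot: [[0.996, 0.092, 0.001], [0.092, -0.996, 0.0], [0.001, -0.0, -1.0]]
wrist_force: [-0.4, 2.4, 0.6]
gripper_width: 0.064
gripper_force: 30.0
```

```bash
python3 -c "
from station import r
from h import *
s=report(r)"
```

```text
t 20.9667 tcp [0.5434 0.0193 0.0828] bay [ 0.1768 50.6697 24.7668] yaw 5.265258968441387 F [-0.4184  2.4093  0.6028] w 5.544638565805554
```

servo_tool(
  targets=[
    [0.03,-0.32,0,0,2],
    [0.06,-0.64,0,0,2],
    [0.09,-0.96,0,0,2],
    [0.12,-1.28,0,0,2],
    [0.14,-1.5,0,0,2],
  ],
)

```text
time_s: 21.38
tcp_pos: [0.5476, -0.0259, 0.0828]
ee_rot: [[0.996, 0.092, 0.001], [0.092, -0.996, -0.0], [0.001, 0.0, -1.0]]
wrist_force: [0.7, 2.2, 1.2]
gripper_width: 0.065
gripper_force: 30.0
```

servo_tool(
  targets=[
    [0.005,-0.06,0,0,2],
    [0.01,-0.12,0,0,2],
    [0.015,-0.18,0,0,2],
    [0.02,-0.24,0,0,2],
    [0.025,-0.3,0,0,2],
  ],
)

```text
time_s: 21.8
tcp_pos: [0.5483, -0.0323, 0.0828]
ee_rot: [[0.996, 0.092, 0.001], [0.092, -0.996, 0.002], [0.001, -0.002, -1.0]]
wrist_force: [-2.6, 13.4, 4.8]
gripper_width: 0.063
gripper_force: 30.0
```

```bash
python3 -c "
from station import r
from h import *
s=report(r)"
```

```text
t 21.8 tcp [ 0.5483 -0.0323  0.0828] bay [ 0.162  -1.1064 24.753 ] yaw 5.2652566316724805 F [-2.597  13.4198  4.7653] w 5.486805527132041
```

servo_tool(
  targets=[
    [0.005,-0.05,0,0,2],
    [0.005,-0.05,0,0,2],
    [0.005,-0.02,0,0,8],
    [0.005,0,0,0,18],
    [0.005,0,0,0,24],
  ],
)

```text
time_s: 22.22
tcp_pos: [0.5477, -0.0337, 0.0823]
ee_rot: [[0.996, 0.093, -0.001], [0.093, -0.996, -0.001], [-0.001, 0.0, -1.0]]
wrist_force: [-0.6, 0.6, 0.9]
gripper_width: 0.171
gripper_force: 0.0
```

servo_tool(
  targets=[
    [0,0,0,0,24],
    [0,0,0.5,0,24],
    [0,0,1.3,0,24],
    [0,0,2.3,0,24],
    [0,0,3.3,0,24],
  ],
)

```text
time_s: 22.63
tcp_pos: [0.5474, -0.0344, 0.1819]
ee_rot: [[0.996, 0.092, -0.003], [0.092, -0.996, -0.001], [-0.003, 0.001, -1.0]]
wrist_force: [0.4, 0.1, 0.2]
gripper_width: 0.276
gripper_force: 0.0
```

servo_tool(
  targets=[
    [-0.8,0.8,0.3,0,24],
    [-1.6,1.6,0.6,0,24],
    [-2.4,2.4,1,0,24],
    [-3.2,3.2,1.3,0,24],
    [-4,4,1.6,0,24],
  ],
)

```text
time_s: 23.05
tcp_pos: [0.4269, 0.0864, 0.2299]
ee_rot: [[0.996, 0.091, -0.0], [0.091, -0.996, -0.0], [-0.0, 0.0, -1.0]]
wrist_force: [0.1, 0.9, -0.1]
gripper_width: 0.275
gripper_force: 0.0
```

servo_tool(
  targets=[
    [-0.2,0.8,0.3,0,24],
    [-0.4,1.6,0.6,0,24],
    [-0.5,2.4,0.6,0,24],
    [-0.6,3.2,0.6,0,24],
    [-0.6,4,0.6,0,24],
  ],
)

```text
time_s: 23.47
tcp_pos: [0.4094, 0.2068, 0.2479]
ee_rot: [[0.996, 0.092, -0.0], [0.092, -0.996, -0.0], [-0.0, 0.0, -1.0]]
wrist_force: [0.6, -0.0, 0.5]
gripper_width: 0.275
gripper_force: 0.0
```

Run:
```python
from station import r
from h import *
s=report(r);t=r.capture("top");o=load("top");c=r.capture("side");oc=load("side")
yaw=np.radians(5.4);C,S=np.cos(yaw),np.sin(yaw)
for n,c,off in(("top",t,0),("side",c,.0043)):
  g=c["pixels"].mean(2);out=[]
  for y in range(-66,70,3):
    v=[]
    for x in range(-25,26,5):
        u=proj(c,np.array([.548+(x*C-y*S)/1e3,-.0312+off+(x*S+y*C)/1e3,.0625]));v.append(g[int(round(u[1])),int(round(u[0]))])
    out.append(f"{y}:{np.mean(v):.0f}")
  print(n,*out)
# changes of neighbours in top view
for n,(x,y,w,h) in dict(card=(160,128,50,40),tray=(402,130,56,50),dessert=(420,210,45,38)).items():
  print(n,np.abs(t["pixels"][y:y+h,x:x+w].astype(int)-o["pixels"][y:y+h,x:x+w]).mean())
```

```text
t 23.4667 tcp [0.4094 0.2068 0.2479] bay [-115.5385  249.99    189.8662] yaw 5.278716325110111 F [ 0.5614 -0.0375  0.5115] w 23.94408863685074
top -66:122 -63:120 -60:91 -57:66 -54:74 -51:119 -48:122 -45:122 -42:121 -39:121 -36:122 -33:121 -30:122 -27:122 -24:122 -21:122 -18:119 -15:99 -12:114 -9:106 -6:98 -3:119 0:103 3:93 6:99 9:118 12:103 15:108 18:123 21:122 24:122 27:122 30:122 33:122 36:122 39:122 42:122 45:122 48:123 51:112 54:111 57:123 60:122 63:122 66:122 69:122
side -66:62 -63:58 -60:52 -57:47 -54:44 -51:44 -48:44 -45:44 -42:44 -39:44 -36:44 -33:44 -30:45 -27:45 -24:45 -21:45 -18:45 -15:46 -12:46 -9:46 -6:46 -3:46 0:46 3:50 6:52 9:58 12:66 15:69 18:76 21:76 24:82 27:82 30:88 33:88 36:94 39:94 42:92 45:94 48:86 51:83 54:83 57:91 60:90 63:92 66:91 69:90
card 8.241666666666667
tray 8.189761904761905
dessert 9.773099415204678
```

Run:
```python
from station import r
from h import *
t=r.capture("top")["pixels"];o=load("top")["pixels"]
for n,(x,y,w,h) in dict(card=(160,128,50,40),tray=(402,130,56,50),dessert=(420,210,45,38),floor=(470,250,50,40)).items():
  a,b=[cv2.cvtColor(i[y:y+h,x:x+w],cv2.COLOR_RGB2GRAY).astype(np.float32) for i in(t,o)]
  print(n,cv2.phaseCorrelate(a-a.mean(),b-b.mean()),(a-b).mean(),(a-b).std())
```

```text
card ((-0.07553564809816393, -0.017029174312504836), 0.9745542408227921) 8.2685 3.7092328
tray ((0.010017367539251865, -0.023001329454217512), 0.9709284060796102) 8.261429 3.223498
dessert ((0.41665994821357444, 0.0013271613545988714), 0.9591151049402025) 9.937427 2.8336227
floor ((-0.007099596027845934, 0.12404308303561962), 0.8221919136047363) 10.581 0.80711776
```

The cover reads shut, spanning −52 to +53 mm about the bay. The neighbours are unmoved; only the overall brightness changed. Handing in.

```bash
python3 -c "
from station import r
print(r.finish_job())"
```

```text
the job is handed in; nothing more can be done
None
```

The job is handed in, with no verdict returned: the cover was opened fully, the D cell was loaded level with its flat end to the spring, and the cover was slid shut, with the dessert cup, price card and doughnut tray apparently unmoved in the top view.

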